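Ready the cooling-water top-up: funnel in, bottle cap off and in hand

TASK

Get everything ready to top up the machine's cooling water: first take the funnel out of its drip cup and set it upright, stem down, fully home in the filler neck of the water tank, and let go of it. Then unscrew the tight cap of the square water bottle, letting the rack brace the bottle: turn the cap counter-clockwise only until its thread lets go, without pulling the bottle up out of its well. Lift the cap straight up and finish still holding it, level, a couple of fingers' breadth above the open mouth (it must not be put down), and leave everything else where it is.

Things in the scene. Friction and masses are not known exactly. Their poses are not given: they have to be found in the camera images.
- funnel: Small stainless steel funnel, 84 mm tall, 60 g. Origin at the centre of its stem's lower end, z up its axis. Stem 16 mm across at the end, 21 mm at 38 mm up; then a cone out to 62 mm at 66 mm up; above it an upright collar 64 mm across, to the rim at 84 mm: grip it across the collar from above. It starts standing in the drip cup, cone on the cup's rim, origin about 15 mm above the table.
- funnel_tip (a point): The funnel's origin: centre of the lower end of its stem.
- drip_cup: Narrow white ceramic cup, 45 mm across and 64 mm tall, loose, in which the funnel stands at first. Origin at the centre of its underside.
- tank: Removable cooling-water tank: a pale plastic box 190 x 130 mm and 110 mm tall, fixed on the table, with an open filler neck on its top and two hose couplings on its +x end. Origin at the centre of its underside; x along the 190 mm side. It stands either left or right of the middle, the rack on the other side.
- neck (a point): Centre of the mouth of the tank's filler neck, 135 mm above the table, 45 mm from the tank's middle towards its +x end. Neck 39 mm outside, bore 28 mm, open straight down for 55 mm. The funnel is home when its cone rests on the neck's rim; its stem end is then about 43 mm below this point.
- tank_cap: The tank's own black cap, 47 mm across, 17 mm tall, lying on top of the tank, about 95 mm from the neck. Leave it.
- rack: Grey bottle rack fixed to the table: three square wells in a row along its x axis, 84 mm apart, each 80 x 80 mm inside, floor 4 mm thick, walls 60 mm high. Origin at the centre of its underside (middle well). The water bottle, a filter cartridge and a round jar stand in one well each, in any order.
- bottle: Square white wide-mouth water bottle, body 76 x 76 mm up to 116 mm, sloping shoulder, then a round neck 40 mm across, rim 154 mm above the base; 0.5 to 0.8 kg. Stands loose in a well of the rack, which keeps it from turning by more than about 3 degrees; only its weight holds it down. Origin at the centre of its underside.
- mouth (a point): Centre of the bottle's mouth, at the rim, 158 mm above the table.
- cap: Grey ribbed screw cap, 57 mm across, 29 mm tall, 50 g, on the square bottle; grip it across its sides from above. Origin at the centre of its lower edge, z up. Screwed on, its lower edge is 22 mm below the mouth, its top 7 mm above it, its x axis along the bottle's x within 4 degrees. Tight: a springy wad loads the thread; it takes about 0.5 N m to turn. Fingers slip below 20 N: grip with 40 N or more.
- cap_top (a point): Centre of the cap's top face, 29 mm above the cap's origin. Thread: turned counter-clockwise seen from above, the cap rises about 2.5 mm and lets go at 60 to 70 degrees; from there to 100 degrees it lifts straight off; at 100 to 105 degrees the next thread start blocks it, so a little under a quarter turn is right.
- filter: Spare beige in-line water filter cartridge, 60 mm across, 116 mm tall with its fittings, standing in a well of the rack. Leave it.
- cream_jar: Round white jar, 73 mm across, 70 mm tall, standing in a well of the rack. Leave it.
- pump_bottle: Clear gel bottle with pump head, 62 mm across, 179 mm tall, at the left. Leave it.
- goggles: Black laser safety goggles, 146 mm wide, 46 mm tall, far middle of the table. Leave them.
- dish: Shallow steel instrument dish, 100 x 200 mm, 30 mm tall, at the left. Leave it.
- glove_box: Carton of gloves, 75 x 140 mm, 55 mm tall, at the right. Leave it.
- handpiece: White treatment handpiece, 160 mm long, 43 mm tall, lying at the right; origin at its thick end. Leave it.

How it is judged:
By the outcome, as a careful person would: the job done as asked, in the order asked, and still so for the second after the job is handed in, while the arm keeps its last pose, push and grip.
It also fails if it takes over 58 s, if anything falls off the work surface, if the arm or the gripper's body presses on something with over 40 N, if the wrist force passes 120 N, or if a joint passes its speed limit or range.

ROBOT

A 7-joint arm with a two-finger parallel gripper is mounted at the origin on the work surface. World frame = base frame: x ahead of the robot, y to its left, z up, the work surface at z = 0. Lengths are in m, angles in rad, forces in N, time in s.
With the tool pointing down it reaches from about 0.425 to 0.875 m from the base axis. Payload 4.7 kg.
Tool frame: the origin (TCP) lies midway between the tips of the shut fingers; the grasp point (between the pads) lies 19 mm behind it (ctrl.grip_point_offset is the distance from the TCP to the grasp point, in m); z points along the fingers, y is the line along which they close (so a half turn about z gives the same grasp; the last joint's range is limited). The gripper opens to 87 mm and grips with 3 to 60 N. Pads are 19 mm wide; open, the fingers measure 117 mm over their backs; the gripper's body (75 mm by 190 mm) begins 51 mm behind the grasp point.
Start: joints at [-1.162, 0.321, -0.07, 1.45, 0.023, 1.371, -0.057], TCP at [0.25, 0.6, 0.183] pointing down, gripper open.
Joint ranges: [-2.86, 2.86], [-0.3, 2.09], [-1.38, 1.24], [0.06, 2.45], [-1.56, 4.7], [0.09, 2.05], [-2.69, 2.69]. Speed limits (rad/s): [2.57, 2.57, 3.14, 3.14, 3.14, 3.14, 3.14].

INTERFACE

Orientations are given as a rotation vector (axis times angle).
In Python, from bench import ctrl gives the robot as it stands.
- The arm moves only by the tool move_arm, never from a script. Its argument "increments" is text: rows parted by semicolons, each of 7 numbers parted by spaces: the shift along the world's x, y, z in mm, then the turn, a rotation vector about the world's x, y, z in degrees, then the closure in counts, from 0 (fully open) to 255 (shut). A call has exactly 8 rows; each row shifts and turns the commanded pose from where the row before left it; what a row does not reach is not made up. A row lasts 1/12 s, in which the tool goes at most 41.7 mm and 7.16 degrees, less where a joint would pass 70% of its speed; a pose out of reach is approached as far as the arm can. A call with a gripper value outside its range is refused whole. The fingers move at their own pace and stop on an object; "grip_force" is the grip in N (left out, the last holds). Time passes only in rows, so rows that do not move let the fingers close, or fill a call up. It gives the time, the measured TCP pose, the force, the opening and the grip force at its end, in the units of the state.
- ctrl.get_state(): the state, without advancing time (a new reading comes with each control period).
- ctrl.get_image(name): name is "scene" or "top" or "wrist"; returns a dict with "frame" (384x512x3 uint8, red, green, blue), "depth" (384x512 float32, m along the optical axis (not along the pixel's ray), 0 where there is no reading), "fx", "fy", "cx", "cy" (pixels), "k1" (the pictures are not rectified: a ray, as slopes to the right and down, at radius r is drawn at 1 + k1 r^2 times it, then the intrinsics apply), "position" and "orientation" of the camera in the world. Camera axes: x right, y down, z forward; pixel columns grow to the right and rows downward; lengths in m; the calibration is good to about 2 mm. A picture is of the moment at which its call begins.
- ctrl.close_job(): hands the job in; it is judged then, once.
Trained networks look in a picture, given as the dict that the camera call returned (one of the last four; its "shot" number tells which), for a name from the list of things; names that differ only in an ending like _2 or _b are one class to them, and where a whole thing is asked for, a point or a joint stands for the part that bears it (a point fixed in the world has none). Each returns a list of dicts, best first, with "score" (0 to 1); they miss things now and then, are a little off and sometimes report something else, mostly with a low value. They report only what shows in the picture. A call takes as long as a camera call.
- ctrl.find_in(target, picture): "centre" ([x, y, z] in m, in world coordinates, good to about 4 mm: the middle of the surface that is visible of it).
- ctrl.silhouettes(target, picture): "region" (384x512 bool, what is visible of it).
The state is a dict: "time": time; "joint_positions": joint angles; "qd": joint speeds; "joint_torque": joint torques, N m; "position": TCP position; "tool_rot": TCP orientation; "ft_force": force on the tool from outside, world axes, zero at the start; "torque": the same for the moment, N m; "grip_width": opening from 0.0 (shut) to 1.0 (fully open); "grip_force": force on a finger pad.
Only numpy, scipy, OpenCV 4.12 (cv2) and the standard library are available. Lean on these libraries where they do the work, as an engineer would, in place of code of your own. Each camera call takes 0.05 s, during which the arm holds its last target. There are 200 camera calls.

## Working session

There is one attempt and no reset: what is moved stays moved. The work goes in short steps, Python scripts to look and compute and a tool call to move; the robot and the scene stay as the last step left them, time stands still between calls to the robot, and variables do not carry over. Pictures are saved under pics/ and viewed, at most 14 in all, crops included, and the job is handed in when it is done.

Besides the shell and the picture viewer there is one more tool, called after ">>>" in YAML: its name, and indented under it one key for each argument. move_arm: Moves the arm, as the interface text tells. Its arguments: {"type":"object","properties":{"increments":{"type":"string"},"grip_force":{"type":"number"}},"required":["increments"]}

```bash
mkdir -p pics; cat > h.py <<'E'
import numpy as np, cv2
from scipy.spatial.transform import Rotation as R
from bench import ctrl
def rot(o):
    o=np.array(o,float)
    return o if o.shape==(3,3) else (R.from_rotvec(o).as_matrix() if o.size==3 else R.from_quat(o).as_matrix())
def cloud(p):
    h,w=p["depth"].shape
    v,u=np.mgrid[:h,:w]
    K=np.array([[p["fx"],0,p["cx"]],[0,p["fy"],p["cy"]],[0,0,1]],float)
    pts=np.stack([u,v],-1).reshape(-1,1,2).astype(np.float64)
    s=cv2.undistortPoints(pts,K,np.array([p["k1"],0,0,0],float)).reshape(h,w,2)
    d=p["depth"][...,None].astype(float)
    c=np.concatenate([s*d,d],-1)
    return c@rot(p["orientation"]).T+np.array(p["position"])
def save(p,n): cv2.imwrite("pics/"+n,p["frame"][...,::-1])
E
python3 - <<'E'
from h import *
np.set_printoptions(precision=4,suppress=True)
s=ctrl.get_state(); print(s["position"],s["tool_rot"],s["time"])
ims=[ctrl.get_image(n) for n in("top","scene")]
save(ims[0],"a.png")
im=np.hstack([i["frame"] for i in ims]);cv2.imwrite("pics/ab.png",cv2.resize(np.vstack([i["frame"] for i in ims]),(400*2//1,600) if 0 else (400,600))[...,::-1])
for i in ims:
  print(i["position"],i["orientation"])
  P=cloud(i)
  for n in ["funnel","drip_cup","tank","neck","tank_cap","rack","bottle","cap","filter","cream_jar","pump_bottle","goggles","dish","glove_box","handpiece"]:
    r=ctrl.find_in(n,i); 
    print(n,[(np.round(a["centre"],4).tolist(),round(a["score"],2)) for a in r[:2]])
E
```

```text
[0.2498 0.5994 0.1817] [-0.6161 -3.0803  0.003 ] 0.0
[0.3273 0.0169 1.5116] [-2.1249  2.094  -0.2112]
funnel [([0.5999, -0.005, 0.0772], 0.76), ([0.571, 0.2169, 0.1112], 0.4)]
drip_cup [([0.5179, 0.2154, 0.1254], 0.45)]
tank [([0.5738, 0.2202, 0.1055], 0.58), ([0.4702, -0.1907, 0.0955], 0.29)]
neck [([0.5709, 0.222, 0.1129], 0.85), ([0.5164, 0.2173, 0.1283], 0.35)]
tank_cap [([0.5167, 0.211, 0.1252], 0.53)]
rack [([0.5152, -0.1722, 0.0239], 0.7)]
bottle [([0.542, -0.1758, 0.1188], 0.54)]
cap [([0.5741, 0.223, 0.1118], 0.35)]
filter [([0.473, -0.1908, 0.0944], 0.52)]
cream_jar [([0.6457, -0.1879, 0.0721], 0.88)]
pump_bottle [([0.6245, 0.4196, 0.1294], 0.75)]
goggles [([0.7932, -0.0039, 0.0251], 0.91)]
dish [([0.4666, 0.4953, 0.0035], 0.86)]
glove_box [([0.5919, -0.4504, 0.0514], 0.82)]
handpiece [([0.3405, -0.4377, 0.0363], 0.93)]
[ 1.1938 -0.7426  1.1448] [-2.2558 -0.8089  0.3144]
funnel [([0.4681, 0.4928, 0.0135], 0.68), ([0.5947, 0.0099, 0.0828], 0.64)]
drip_cup [([0.6108, -0.0174, 0.0359], 0.47)]
tank [([0.6057, 0.1766, 0.1052], 0.55)]
neck [([0.5991, 0.1851, 0.1045], 0.97), ([0.6103, -0.2363, 0.0319], 0.48)]
tank_cap [([0.5262, 0.2071, 0.1265], 0.66)]
rack [([0.6106, -0.2365, 0.0296], 0.92), ([0.6565, -0.1974, 0.0744], 0.7)]
bottle [([0.5946, -0.2242, 0.1105], 0.82)]
cap [([0.5732, -0.2037, 0.1672], 0.63)]
filter [([0.4923, -0.2135, 0.099], 0.69)]
cream_jar [([0.658, -0.201, 0.0763], 0.89)]
pump_bottle [([0.6432, 0.4213, 0.0964], 0.92)]
goggles [([0.8058, -0.0057, 0.0192], 0.84)]
dish [([0.4657, 0.4885, 0.0097], 0.77), ([0.4943, -0.2121, 0.1006], 0.46)]
glove_box [([0.6194, -0.464, 0.0566], 0.75), ([0.655, -0.2014, 0.0729], 0.67)]
handpiece [([0.3537, -0.4531, 0.0386], 0.71), ([0.572, -0.2049, 0.1665], 0.5)]
```

View pics/a.png

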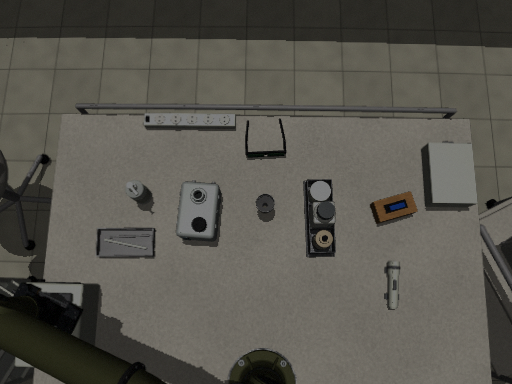

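The picture shows the tank with its neck at pixel (199,195) and its cap at (199,224). The funnel in its cup is at (265,203). The rack spans (320,180–255): jar far, bottle cap in the middle, filter near.

```bash
python3 - <<'E'
from h import *
np.set_printoptions(precision=4,suppress=True)
for n in("top","scene"):
  i=ctrl.get_image(n);P=cloud(i).reshape(-1,3);P=P[i["depth"].ravel()>0]
  def box(c,r,z0,z1):
    m=(np.hypot(*(P[:,:2]-c).T)<r)&(P[:,2]>z0)&(P[:,2]<z1);return P[m]
  print(n,i["fx"])
  for nm,c,r,z0,z1 in[("table",(.4,0),.05,-.05,.05),("funnel",(.6,0),.06,.06,.2),("neck",(.6,.19),.04,.118,.2),("tcap",(.52,.21),.04,.118,.2),("tank",(.57,.2),.15,.09,.118),("cap",(.57,-.2),.05,.148,.2),("rack",(.57,-.2),.16,.045,.066),("jar",(.65,-.19),.05,.066,.09)]:
    q=box(c,r,z0,z1)
    if len(q)<5: print(nm,len(q));continue
    x=q[:,:2].astype(np.float32)
    print(nm,len(q),"mean",q.mean(0),"zmax",q[:,2].max(),"circ",np.array(cv2.minEnclosingCircle(x)[0]),cv2.minEnclosingCircle(x)[1],"rect",cv2.minAreaRect(x))
E
```

```text
top 426.65080087719787
table 642 mean [ 0.3998 -0.      0.0012] zmax 0.012029670565108397 circ [0.3994 0.0002] 0.04999072477221489 rect ((0.39997246861457825, -0.0002900660037994385), (0.09859000146389008, 0.09650822728872299), 45.38740158081055)
funnel 244 mean [ 0.6038 -0.0024  0.0784] zmax 0.1067405614536765 circ [ 0.5993 -0.0022] 0.03198622539639473 rect ((0.5991748571395874, -0.0027297120541334152), (0.062474172562360764, 0.06092388927936554), 0.0037000684533268213)
neck 60 mean [0.6102 0.2101 0.1292] zmax 0.14329748793072317 circ [0.6108 0.2056] 0.026658572256565094 rect ((0.6147276759147644, 0.20962819457054138), (0.028887074440717697, 0.050366390496492386), 44.1819953918457)
tcap 177 mean [0.5196 0.215  0.1276] zmax 0.13433067121081543 circ [0.5213 0.2056] 0.0370774008333683 rect ((0.5184597373008728, 0.21454694867134094), (0.0694199651479721, 0.04706234857439995), 21.004671096801758)
tank 1852 mean [0.5703 0.224  0.11  ] zmax 0.11795872536232088 circ [0.5719 0.2254] 0.10736513137817383 rect ((0.571681559085846, 0.22470802068710327), (0.13303330540657043, 0.19282785058021545)
[... 1756 characters left out ...]
0.18944598734378815), 85.91777801513672)
cap 225 mean [ 0.571  -0.2011  0.1647] zmax 0.17309229943706061 circ [ 0.5678 -0.1978] 0.028958158567547798 rect ((0.5672599673271179, -0.19784599542617798), (0.05376063287258148, 0.0553169772028923), 42.30934143066406)
rack 490 mean [ 0.5989 -0.2152  0.0562] zmax 0.06599860618841547 circ [ 0.5657 -0.195 ] 0.13485653698444366 rect ((0.5648097991943359, -0.19529636204242706), (0.2612600028514862, 0.09217771887779236), 2.4299564361572266)
jar 346 mean [ 0.6472 -0.1939  0.0749] zmax 0.08974194546197922 circ [ 0.6486 -0.1891] 0.04806334525346756 rect ((0.6435053944587708, -0.1905398666858673), (0.07108386605978012, 0.08715921640396118), 67.09724426269531)
```

>>> move_arm:
  increments: "0 0 20 0 0 0 0;0 0 30 0 0 0 0;10 -15 30 0 0 0 0;20 -30 20 0 0 0 0;20 -35 0 0 0 0 0;20 -35 0 0 0 0 0;20 -35 0 0 0 0 0;20 -35 0 0 0 0 0"
  grip_force: 15

```text
time: 2.37
position: [0.3608, 0.4133, 0.2831]
tool_rot: [0.616, 3.08, 0.001]
ft_force: [0.5, 0.7, -0.3]
grip_width: 1.002
grip_force: 0.0
```

>>> move_arm:
  increments: "20 -25 10 0 0 -6 0;20 -25 10 0 0 -6 0;20 -25 10 0 0 -6 0;20 -25 10 0 0 -6 0;20 -25 10 0 0 -6 0;20 -25 10 0 0 -6 0;20 -25 0 0 0 -6 0;20 -25 0 0 0 -6 0"

```text
time: 3.03
position: [0.5212, 0.2138, 0.344]
tool_rot: [1.822, 2.558, 0.003]
ft_force: [0.4, 0.4, 0.0]
grip_width: 1.001
grip_force: 0.0
```

```bash
cat >> h.py <<'E'
np.set_printoptions(precision=4,suppress=True)
def wrist(n):
    s=ctrl.get_state();i=ctrl.get_image("wrist");save(i,n)
    T=rot(s["tool_rot"]);print("tcp",s["position"],"closing deg",np.degrees(np.arctan2(T[1,1],T[0,1])),"tilt",T[:,2],"j7",s["joint_positions"][6],"t",s["time"],"cam",i["position"])
    P=cloud(i).reshape(-1,3);ok=i["depth"].ravel()>0
    return s,i,P,ok
def sel(P,ok,c,r,z0,z1): return P[ok&(np.hypot(*(P[:,:2]-c).T)<r)&(P[:,2]>z0)&(P[:,2]<z1)]
def circ(q):
    from scipy.optimize import least_squares
    f=lambda p:np.hypot(q[:,0]-p[0],q[:,1]-p[1])-p[2]
    r=least_squares(f,[*q[:,:2].mean(0),.02],loss="soft_l1",f_scale=.001);return r.x
E
python3 - <<'E'
from h import *
s,i,P,ok=wrist("w1.png")
for z in (.08,.09,.12,.125,.13):
  q=sel(P,ok,(.615,.215),.045,z,z+.02)
  if len(q)>10: print("neck",z,len(q),q.mean(0),q.min(0),q.max(0),circ(q))
q=sel(P,ok,(.6,0),.05,.08,.12);print("fun",len(q),q.mean(0) if len(q) else 0)
E
```

```text
tcp [0.5212 0.2138 0.344 ] closing deg 19.09243462234394 tilt [ 0.002   0.0012 -1.    ] j7 -0.07705997463934354 t 3.0333 cam [0.4947 0.2865 0.5453]
neck 0.09 1993 [0.6149 0.2123 0.1088] [0.5701 0.1703 0.1036] [0.6592 0.2598 0.11  ] [0.6148 0.2176 0.0365]
neck 0.12 506 [0.613  0.2239 0.1311] [0.5947 0.2037 0.1205] [0.6331 0.243  0.1364] [0.6125 0.2238 0.0166]
neck 0.125 425 [0.6135 0.2236 0.1326] [0.5953 0.2037 0.125 ] [0.6331 0.2421 0.1364] [0.6128 0.2235 0.0165]
neck 0.13 356 [0.6139 0.2236 0.1336] [0.5953 0.2037 0.13  ] [0.6331 0.2418 0.1364] [0.6135 0.2232 0.0165]
fun 349 [ 0.6027 -0.0218  0.0895]
```

View pics/w1.png

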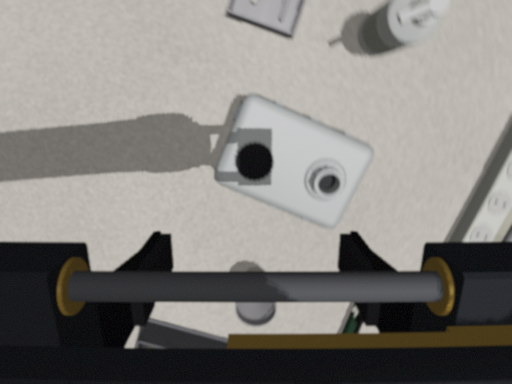

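The view shows the neck ring at (326,180) and the tank's cap at (254,160). The funnel is at (255,290), behind the gripper rod. The neck measures about (0.6137, 0.2232). Next I go over the funnel.

>>> move_arm:
  increments: "10 -27 0 0 0 0 0;10 -27 0 0 0 0 0;10 -27 -10 0 0 0 0;10 -27 -12 0 0 0 0;10 -27 -20 0 0 0 0;10 -27 -25 0 0 0 0;10 -27 -25 0 0 0 0;9 -27 -12 0 0 0 0"

```text
time: 3.75
position: [0.5978, -0.002, 0.2356]
tool_rot: [-1.813, -2.562, 0.003]
ft_force: [0.2, -0.3, 0.1]
grip_width: 0.998
grip_force: 0.0
```

```bash
python3 - <<'E'
from h import *
s,i,P,ok=wrist("w2.png")
for z0,z1 in ((.07,.085),(.085,.12),(.095,.12)):
  q=sel(P,ok,(.6,0),.05,z0,z1)
  print("fun",len(q),q.mean(0),q.min(0),q.max(0),circ(q),cv2.minEnclosingCircle(q[:,:2].astype(np.float32)))
E
```

```text
tcp [ 0.5978 -0.002   0.2356] closing deg 19.429820909916966 tilt [-0.0037 -0.0001 -1.    ] j7 0.3715555473212024 t 3.75 cam [0.5721 0.0708 0.437 ]
fun 1266 [ 0.5986 -0.0061  0.0764] [ 0.5667 -0.0319  0.07  ] [0.6275 0.0304 0.085 ] [ 0.5972 -0.002   0.0263] ((0.5969069004058838, -0.0006425445899367332), 0.031455669552087784)
fun 575 [ 0.5987 -0.0059  0.0943] [ 0.5653 -0.0328  0.085 ] [0.6285 0.0307 0.0999] [ 0.5968 -0.0008  0.0309] ((0.5968978404998779, -0.0012440882856026292), 0.03209937363862991)
fun 326 [ 0.5969 -0.0026  0.0977] [ 0.5653 -0.0328  0.095 ] [0.6285 0.0307 0.0999] [ 0.5969 -0.001   0.0309] ((0.5968366265296936, -0.0012791368644684553), 0.03207752853631973)
```

View pics/w2.png

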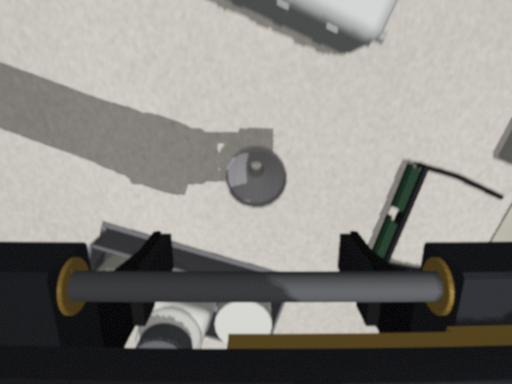

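The funnel rim is centred at pixel (255,177), which gives about (0.5968, -0.0012) with the rim at z 0.099. I descend around it.

>>> move_arm:
  increments: "-1 1 -30 0 0 0 0;0 0 -40 0 0 0 0;0 0 -40 0 0 0 0;0 0 -30 0 0 0 0;0 0 -16 0 0 0 0;0 0 -6 0 0 0 0;0 0 0 0 0 0 0;0 0 0 0 0 0 0"

```text
time: 4.47
position: [0.5989, 0.0002, 0.0779]
tool_rot: [1.815, 2.563, 0.002]
ft_force: [0.5, -0.1, 0.8]
grip_width: 1.0
grip_force: 0.0
```

>>> move_arm:
  increments: "-2 -1 -6 0 0 0 0;0 0 0 0 0 0 0;0 0 0 0 0 0 120;0 0 0 0 0 0 120;0 0 0 0 0 0 120;0 0 0 0 0 0 120;0 0 0 0 0 0 120;0 0 0 0 0 0 120"
  grip_force: 15

```text
time: 5.13
position: [0.5961, -0.0009, 0.0709]
tool_rot: [1.816, 2.564, 0.0]
ft_force: [-0.6, -0.2, -0.4]
grip_width: 0.63
grip_force: 0.0
```

```bash
python3 - <<'E'
from h import *
s,i,P,ok=wrist("w3.png")
print(s["grip_width"],s["grip_force"],s["ft_force"])
j=ctrl.get_image("scene");save(j,"s3.png");print(ctrl.get_state()["grip_width"])
c=j["frame"][:,:];cv2.imwrite("pics/c3.png",np.hstack([cv2.resize(i["frame"],(400,300)),cv2.resize(c[100:280,130:370],(400,300))])[...,::-1])
E
```

```text
tcp [ 0.5961 -0.0009  0.0709] closing deg 19.38607716094811 tilt [ 0.0002  0.     -1.    ] j7 0.4089642585192986 t 5.1333 cam [0.5696 0.0719 0.2721]
0.6298633985929674 0.0 [-0.5801 -0.1867 -0.3977]
0.5677606276084733
```

View pics/c3.png

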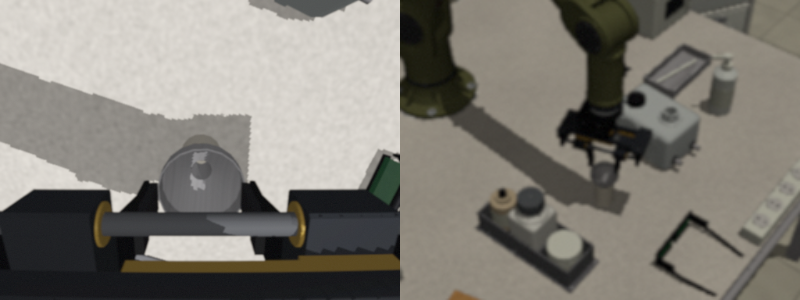

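The funnel sits centred between the fingers, which are almost touching it (left panel, about (160–241,180)). I close further.

>>> move_arm:
  increments: "0 0 0 0 0 0 200;0 0 0 0 0 0 200;0 0 0 0 0 0 200;0 0 0 0 0 0 200;0 0 0 0 0 0 200;0 0 0 0 0 0 200;0 0 0 0 0 0 200;0 0 0 0 0 0 200"

```text
time: 5.9
position: [0.596, -0.001, 0.0708]
tool_rot: [1.816, 2.564, -0.0]
ft_force: [0.8, -0.1, 0.6]
grip_width: 0.214
grip_force: 0.0
```

```bash
python3 - <<'E'
from h import *
s,i,P,ok=wrist("w4.png")
print(s["grip_width"],s["grip_force"],s["ft_force"])
j=ctrl.get_image("scene");print(ctrl.get_state()["grip_width"])
c=j["frame"][:,:];cv2.imwrite("pics/c4.png",np.hstack([cv2.resize(i["frame"],(400,300)),cv2.resize(c[160:250,210:330],(400,300),interpolation=cv2.INTER_CUBIC)])[...,::-1])
for z0,z1 in ((.05,.07),(.07,.085),(.085,.12),(.095,.15)):
  q=sel(P,ok,(.597,0),.06,z0,z1)
  if len(q)>5:print("fun",len(q),q.mean(0),q.min(0),q.max(0),cv2.minEnclosingCircle(q[:,:2].astype(np.float32)))
E
```

```text
tcp [ 0.596  -0.001   0.0708] closing deg 19.377980210947626 tilt [ 0.0001 -0.0001 -1.    ] j7 0.40894934968501495 t 5.9 cam [0.5696 0.0719 0.2721]
0.21436921953945573 0.0 [ 0.7994 -0.082   0.6057]
0.21782821873366695
fun 2520 [ 0.5973 -0.0037  0.0619] [ 0.575 -0.024  0.05 ] [0.6189 0.0203 0.07  ] ((0.5969206094741821, -0.0019428712548688054), 0.022686948999762535)
fun 2007 [ 0.5986 -0.0024  0.076 ] [ 0.5661 -0.03    0.07  ] [0.6274 0.0305 0.0849] ((0.5966378450393677, -0.00043005793122574687), 0.03120315819978714)
fun 1450 [0.5894 0.015  0.0995] [ 0.5653 -0.021   0.085 ] [0.6272 0.0305 0.12  ] ((0.5963804721832275, 1.8992492186953314e-05), 0.03138719126582146)
fun 2418 [0.5911 0.0109 0.124 ] [ 0.5653 -0.0194  0.095 ] [0.6251 0.0304 0.15  ] ((0.5964337587356567, -3.567008025129326e-05), 0.031336504966020584)
```

View pics/c4.png

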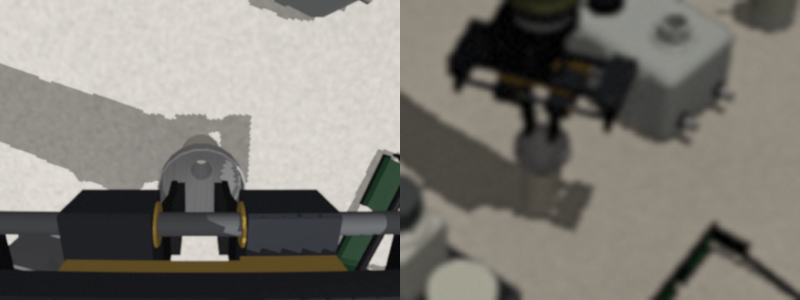

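The fingers have closed without holding anything, and the funnel still stands where it was. I need to see where the fingertips really are.

```bash
python3 - <<'E'
from h import *
s=ctrl.get_state();i=ctrl.get_image("wrist")
P=cloud(i);T=rot(s["tool_rot"]);L=(P-s["position"])@T
d=i["depth"]
# 512x384 grid of tool-frame coords; fingers dark: print along columns
for u in (215,222,230,238,257,280,288,296,303):
  print(u,[(v,*np.round(L[v,u]*1000).astype(int)) for v in range(215,330,10)])
def proj(X):
  c=(np.array(X)-i["position"])@rot(i["orientation"]);x=c[:2]/c[2];k=1+i["k1"]*(x@x)
  return i["fx"]*x[0]*k+i["cx"],i["fy"]*x[1]*k+i["cy"]
print("TCP px",proj(s["position"]),"grasp",proj(np.array(s["position"])-T[:,2]*.019), "off",ctrl.grip_point_offset, "rim",proj([.5967,-.0008,.099]))
f=cv2.resize(i["frame"][180:384,130:400],(800,600));cv2.imwrite("pics/c5.png",f[...,::-1])
E
```

```text
215 [(215, np.int64(10), np.int64(-25), np.int64(-9)), (225, np.int64(3), np.int64(-26), np.int64(-7)), (235, np.int64(-3), np.int64(-26), np.int64(-8)), (245, np.int64(-10), np.int64(-26), np.int64(-8)), (255, np.int64(13), np.int64(-18), np.int64(-68)), (265, np.int64(12), np.int64(-17), np.int64(-76)), (275, np.int64(34), np.int64(-11), np.int64(-124)), (285, np.int64(33), np.int64(-11), np.int64(-126)), (295, np.int64(30), np.int64(-11), np.int64(-126)), (305, np.int64(8), np.int64(-15), np.int64(-97)), (315, np.int64(4), np.int64(-15), np.int64(-98)), (325, np.int64(1), np.int64(-15), np.int64(-99))]
222 [(215, np.int64(8), np.int64(-22), np.int64(-2)), (225, np.int64(1), np.int64(-22), np.int64(-1)), (235, np.int64(12), np.int64(-17), np.int64(-44)), (245, np.int64(12), np.int64(-16), np.int64(-57)), (255, np.int64(11), np.int64(-16), np.int64(-65)), (265, np.int64(11), np.int64(-15), np.int64(-74)), (275, np.int64(34), np.int64(-9), np.int64(-123)), (285, np.int64(33), np.int64(-9), np.int64(-126)), (295, np.int64(30), np.int64(-9), np.int64(-126)), (305, np.int64(1), np.int64
[... 3877 characters left out ...]
64(28), np.int64(-8)), (245, np.int64(-9), np.int64(29), np.int64(-8)), (255, np.int64(-14), np.int64(28), np.int64(-13)), (265, np.int64(34), np.int64(12), np.int64(-118)), (275, np.int64(34), np.int64(11), np.int64(-123)), (285, np.int64(33), np.int64(11), np.int64(-126)), (295, np.int64(30), np.int64(11), np.int64(-126)), (305, np.int64(20), np.int64(13), np.int64(-116)), (315, np.int64(17), np.int64(13), np.int64(-116)), (325, np.int64(13), np.int64(13), np.int64(-116))]
TCP px (np.float64(256.71098342432765), np.float64(225.97415408571385)) grasp (np.float64(256.82300819667586), np.float64(237.7574079737119)) off 0.0187 rim (np.float64(258.1529901935435), np.float64(244.35830585517053))
```

View pics/c5.png

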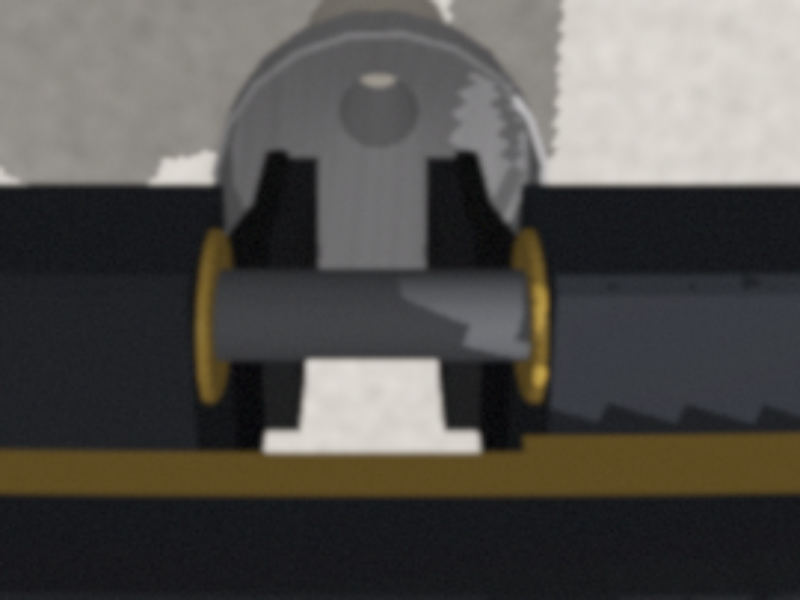

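The fingertips end about 38 mm short of the nominal TCP. At (275,155) in the crop they hang just above the rim, so they closed over the funnel without touching it. I open, go about 29 mm lower, and grip the collar.

>>> move_arm:
  increments: "0 0 2 0 0 0 0;0 0 0 0 0 0 0;0 0 0 0 0 0 0;0 0 0 0 0 0 0;0 0 0 0 0 0 0;0 0 0 0 0 0 0;0 0 0 0 0 0 0;0 0 0 0 0 0 0"

```text
time: 6.72
position: [0.596, -0.001, 0.0727]
tool_rot: [1.816, 2.564, -0.0]
ft_force: [-1.1, -0.2, 0.4]
grip_width: 0.74
grip_force: 0.0
```

>>> move_arm:
  increments: "0 0 0 0 0 0 0;0 0 0 0 0 0 0;0 0 0 0 0 0 0;0 0 -10 0 0 0 0;0 0 -10 0 0 0 0;0 0 -10 0 0 0 0;0 0 0 0 0 0 0;0 0 0 0 0 0 0"

```text
time: 7.38
position: [0.5949, -0.0011, 0.0413]
tool_rot: [-1.815, -2.562, 0.003]
ft_force: [-0.1, 0.0, -0.1]
grip_width: 0.999
grip_force: 0.0
```

>>> move_arm:
  increments: "2 0 0 0 0 0 160;0 0 0 0 0 0 160;0 0 0 0 0 0 160;0 0 0 0 0 0 160;0 0 0 0 0 0 160;0 0 0 0 0 0 160;0 0 0 0 0 0 160;0 0 0 0 0 0 160"
  grip_force: 20

```text
time: 8.05
position: [0.5981, -0.0011, 0.0431]
tool_rot: [1.816, 2.563, 0.0]
ft_force: [-1.1, -0.5, 1.5]
grip_width: 0.726
grip_force: 20.0
```

The funnel is held, with the opening at 63 mm and 20 N on the pads. I lift it straight up.

>>> move_arm:
  increments: "0 0 5 0 0 0 160;0 0 10 0 0 0 160;0 0 20 0 0 0 160;0 0 25 0 0 0 160;0 0 30 0 0 0 160;0 0 30 0 0 0 160;0 0 30 0 0 0 160;0 0 10 0 0 0 160"

```text
time: 8.72
position: [0.6006, -0.0011, 0.2088]
tool_rot: [1.813, 2.558, 0.009]
ft_force: [1.0, -0.5, -0.4]
grip_width: 0.728
grip_force: 20.0
```

>>> move_arm:
  increments: "2 28 0 0 0 0 160;2 28 0 0 0 0 160;2 28 0 0 0 0 160;2 28 0 0 0 0 160;2 28 0 0 0 0 160;2 28 0 0 0 0 160;2 28 0 0 0 0 160;2 28 0 0 0 0 160"

```text
time: 9.38
position: [0.6138, 0.2243, 0.2026]
tool_rot: [-1.816, -2.563, 0.0]
ft_force: [0.0, -0.1, -1.4]
grip_width: 0.731
grip_force: 20.0
```

```bash
python3 - <<'E'
from h import *
s,i,P,ok=wrist("w5.png")
print(s["ft_force"],s["grip_width"],s["grip_force"])
t=np.array(s["position"])
L=(P-t)@rot(s["tool_rot"])
for a,b in((-60,-50),(-56,-52),(-50,-46)):
  m=ok&(abs(L[:,0])<.035)&(abs(L[:,1])<.035)&(L[:,2]>a/1e3)&(L[:,2]<b/1e3)
  q=L[m]
  if len(q)>10: print(a,b,len(q),q.min(0),q.max(0),circ(q))
j=ctrl.get_image("top");Q=cloud(j).reshape(-1,3);k=j["depth"].ravel()>0
q=sel(Q,k,(.6,0),.06,.03,.09);print("cup",len(q),q.mean(0) if len(q) else 0)
k=ctrl.get_image("scene");c=k["frame"];cv2.imwrite("pics/c6.png",np.hstack([cv2.resize(i["frame"],(400,300)),cv2.resize(c[100:220,210:370],(400,300),interpolation=cv2.INTER_CUBIC)])[...,::-1])
E
```

```text
tcp [0.6138 0.2243 0.2026] closing deg 19.37666471510123 tilt [-0.0002 -0.0001 -1.    ] j7 0.027510360588067558 t 9.3833 cam [0.5874 0.2972 0.4039]
[ 0.0323 -0.1364 -1.3713] 0.7309704553778493 19.997577667236328
-60 -50 1938 [-0.0317 -0.0349 -0.06  ] [ 0.0321  0.035  -0.05  ] [ 0.0005 -0.0009  0.0311]
-56 -52 1404 [-0.0317 -0.0349 -0.056 ] [ 0.0321  0.035  -0.052 ] [ 0.0004 -0.0009  0.031 ]
-50 -46 731 [-0.0315 -0.0348 -0.05  ] [ 0.0321  0.0348 -0.046 ] [ 0.0006 -0.0008  0.0312]
cup 73 [ 0.5994 -0.0025  0.0564]
```

View pics/c6.png

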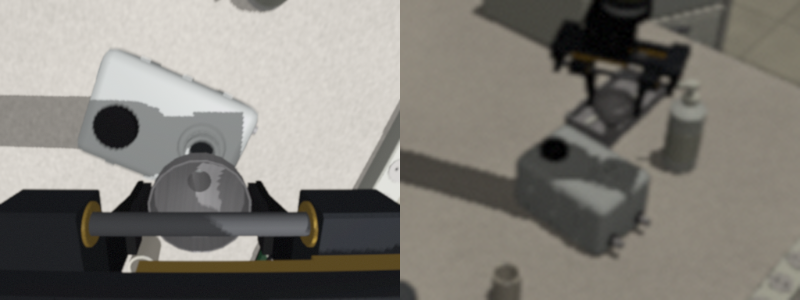

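The funnel hangs upright in the gripper, with the neck's bore just visible at (200,148) in the left panel. The cup has stayed behind. I shift about 1 mm and descend.

>>> move_arm:
  increments: "1 -1 0 0 0 0 160;0 0 -10 0 0 0 160;0 0 -10 0 0 0 160;0 0 -10 0 0 0 160;0 0 -10 0 0 0 160;0 0 -8 0 0 0 160;0 0 -6 0 0 0 160;0 0 -6 0 0 0 160"

```text
time: 10.2
position: [0.6148, 0.2218, 0.1418]
tool_rot: [-1.816, -2.563, 0.001]
ft_force: [0.7, 0.3, -0.8]
grip_width: 0.728
grip_force: 20.0
```

>>> move_arm:
  increments: "0 1 -5 0 0 0 160;0 0 -5 0 0 0 160;0 0 -4 0 0 0 160;0 0 -3 0 0 0 160;0 0 -2 0 0 0 160;0 0 -1 0 0 0 160;0 0 0 0 0 0 160;0 0 0 0 0 0 160"

```text
time: 10.87
position: [0.6152, 0.223, 0.123]
tool_rot: [1.816, 2.563, 0.0]
ft_force: [0.2, 0.2, -0.4]
grip_width: 0.732
grip_force: 20.0
```

>>> move_arm:
  increments: "0 0 -1 0 0 0 160;0 0 -1 0 0 0 160;0 0 -1 0 0 0 160;0 0 -1 0 0 0 160;0 0 0 0 0 0 160;0 0 0 0 0 0 160;0 0 0 0 0 0 160;0 0 0 0 0 0 160"

```text
time: 11.53
position: [0.6158, 0.2231, 0.1198]
tool_rot: [1.815, 2.563, 0.003]
ft_force: [0.1, 0.2, 5.7]
grip_width: 0.725
grip_force: 20.0
```

The cone has reached the neck's rim: 5.7 N upward at the expected height. I release.

>>> move_arm:
  increments: "0 0 0 0 0 0 0;0 0 0 0 0 0 0;0 0 0 0 0 0 0;0 0 0 0 0 0 0;0 0 0 0 0 0 0;0 0 5 0 0 0 0;0 0 15 0 0 0 0;0 0 30 0 0 0 0"

```text
time: 12.2
position: [0.6124, 0.2222, 0.1655]
tool_rot: [-1.814, -2.561, 0.01]
ft_force: [-0.3, -0.2, -0.9]
grip_width: 0.995
grip_force: 0.0
```

>>> move_arm:
  increments: "0 0 40 0 0 0 0;-3 0 40 0 0 0 0;-5 -10 20 0 0 -6 0;-5 -25 0 0 0 -7 0;-5 -40 0 0 0 -7 0;-5 -40 0 0 0 -7 0;-5 -40 0 0 0 -7 0;-5 -20 0 0 0 -6 0"

```text
time: 12.87
position: [0.5816, 0.041, 0.2698]
tool_rot: [2.592, 1.77, -0.0]
ft_force: [1.0, -0.5, 1.0]
grip_width: 1.005
grip_force: 0.0
```

```bash
python3 - <<'E'
from h import *
s=ctrl.get_state();print(s["position"],s["joint_positions"][6],s["time"])
for n in("top","wrist","scene"):
  i=ctrl.get_image(n);P=cloud(i).reshape(-1,3);ok=i["depth"].ravel()>0
  for nm,c,r,z0,z1 in(("fun",(.6137,.2232),.045,.155,.21),("cap",(.567,-.197),.045,.15,.2),("cup",(.599,-.002),.035,.05,.09)):
    q=sel(P,ok,c,r,z0,z1)
    if len(q)>10: print(n,nm,len(q),q.mean(0),"z",np.percentile(q[:,2],[50,98]),cv2.minEnclosingCircle(q[:,:2].astype(np.float32)))
c=i["frame"];cv2.imwrite("pics/c7.png",cv2.resize(c[90:230,210:370],(640,560),interpolation=cv2.INTER_CUBIC)[...,::-1])
E
```

```text
[0.5816 0.041  0.2698] -0.42467070347982805 12.8667
top fun 125 [0.6229 0.2275 0.1664] z [0.166  0.1795] ((0.6172298192977905, 0.22226780652999878), 0.032202936708927155)
top cap 257 [ 0.5653 -0.1961  0.1667] z [0.1672 0.172 ] ((0.5664113759994507, -0.19658684730529785), 0.029036596417427063)
wrist fun 133 [0.6036 0.1936 0.1658] z [0.1655 0.1732] ((0.6037629842758179, 0.19653910398483276), 0.014173093251883984)
wrist cup 429 [ 0.5973 -0.0022  0.0607] z [0.0624 0.0646] ((0.5968348979949951, -0.0013418194139376283), 0.022482460364699364)
scene fun 148 [0.6156 0.2249 0.1672] z [0.1673 0.1794] ((0.6180756092071533, 0.22105878591537476), 0.03476826101541519)
scene cap 221 [ 0.5704 -0.2007  0.1648] z [0.1659 0.1699] ((0.5664559006690979, -0.19874946773052216), 0.03108968958258629)
scene cup 80 [ 0.6008 -0.0028  0.0589] z [0.059  0.0674] ((0.602027952671051, -0.0031150842551141977), 0.02501646615564823)
```

View pics/c7.png

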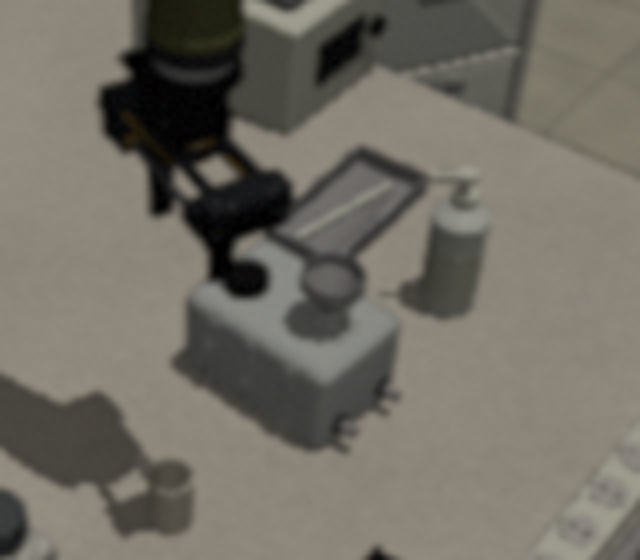

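The funnel stands upright on the neck at (332,290), the cup stands alone at (172,495), and nothing else has been disturbed. Next is the cap.

>>> move_arm:
  increments: "-2 -30 0 0 0 0 0;-2 -30 0 0 0 0 0;-2 -30 0 0 0 0 0;-2 -30 0 0 0 0 0;-2 -30 0 0 0 0 0;-2 -30 0 0 0 0 0;-1 -30 0 0 0 0 0;-1 -28 0 0 0 0 0"

```text
time: 13.68
position: [0.5688, -0.1895, 0.2689]
tool_rot: [-2.579, -1.793, -0.001]
ft_force: [-0.1, -0.0, -0.1]
grip_width: 1.0
grip_force: 0.0
```

```bash
python3 - <<'E'
from h import *
s,i,P,ok=wrist("w8.png");print(s["joint_positions"])
for c,r,z0,z1 in(((.567,-.197),.045,.155,.2),((.567,-.197),.045,.162,.2),((.567,-.197),.045,.14,.162)):
  q=sel(P,ok,c,r,z0,z1);print(len(q),q.mean(0),"z",np.percentile(q[:,2],[5,50,98]),cv2.minEnclosingCircle(q[:,:2].astype(np.float32)))
E
```

```text
tcp [ 0.5688 -0.1895  0.2689] closing deg -20.376289368501546 tilt [ 0.0005  0.0005 -1.    ] j7 0.030246230543808934 t 13.6833 cam [ 0.5941 -0.1172  0.4702]
[-0.2915  0.2106  0.6802  1.4671 -0.1327  1.5101  0.0302]
2781 [ 0.5647 -0.1949  0.1649] z [0.1629 0.1651 0.1666] ((0.5641322731971741, -0.19646254181861877), 0.028705507516860962)
2660 [ 0.5644 -0.1957  0.1651] z [0.1639 0.1651 0.1666] ((0.5641013383865356, -0.19650661945343018), 0.028418822214007378)
254 [ 0.5721 -0.1763  0.1535] z [0.1419 0.1545 0.1619] ((0.56414395570755, -0.196431964635849), 0.028707556426525116)
```

View pics/w8.png

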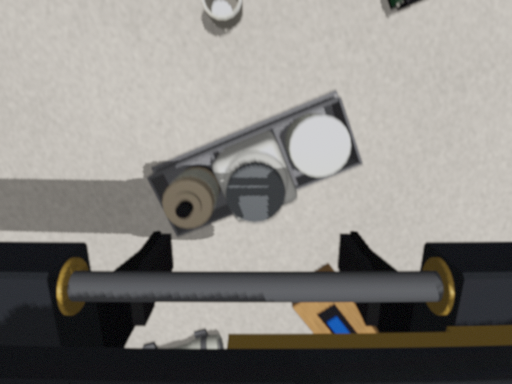

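The cap is at pixel (256,190), about (0.5643, -0.1966) with its top at z 0.165. The filter is at (190,197) and the jar at (320,146). I descend around the cap.

>>> move_arm:
  increments: "-4 -7 -20 0 0 0 0;0 0 -35 0 0 0 0;0 0 -35 0 0 0 0;0 0 -30 0 0 0 0;0 0 -20 0 0 0 0;0 0 -10 0 0 0 0;0 0 0 0 0 0 0;0 0 0 0 0 0 0"

```text
time: 14.4
position: [0.5649, -0.1961, 0.1193]
tool_rot: [2.581, 1.79, 0.0]
ft_force: [0.9, -0.9, 0.3]
grip_width: 1.002
grip_force: 0.0
```

>>> move_arm:
  increments: "0 0 -9 0 0 0 0;0 0 -8 0 0 0 0;0 0 0 0 0 0 0;0 0 0 0 0 0 160;0 0 0 0 0 0 160;0 0 0 0 0 0 160;0 0 0 0 0 0 160;0 0 0 0 0 0 160"
  grip_force: 50

```text
time: 15.07
position: [0.5642, -0.1971, 0.1021]
tool_rot: [2.583, 1.788, 0.001]
ft_force: [-0.3, -0.0, 0.2]
grip_width: 0.706
grip_force: 0.0
```

>>> move_arm:
  increments: "0 0 0 0 0 0 160;0 0 0 0 0 0 160;0 0 0 0 0 0 160;0 0 0 0 0 0 160;0 0 0 0 0 0 160;0 0 0 0 0 0 160;0 0 0 0 0 0 160;0 0 0 0 0 0 160"

```text
time: 15.73
position: [0.5645, -0.1972, 0.1022]
tool_rot: [2.582, 1.788, 0.001]
ft_force: [2.4, -0.8, 2.6]
grip_width: 0.65
grip_force: 50.0
```

```bash
python3 - <<'E'
from h import *
s,i,P,ok=wrist("w9.png")
print(s["ft_force"],s["torque"],s["grip_width"],s["grip_force"])
f=i["frame"];cv2.imwrite("pics/c9.png",cv2.resize(f[150:320,130:390],(780,510),interpolation=cv2.INTER_CUBIC)[...,::-1])
E
```

```text
tcp [ 0.5645 -0.1972  0.1022] closing deg -20.6159162031122 tilt [ 0.0011 -0.0005 -1.    ] j7 0.09027967010213742 t 15.7333 cam [ 0.59   -0.1249  0.3034]
[ 2.3679 -0.7717  2.6361] [-0.3613 -0.4584  0.0095] 0.6497094645314214 50.001803766936064
```

View pics/c9.png

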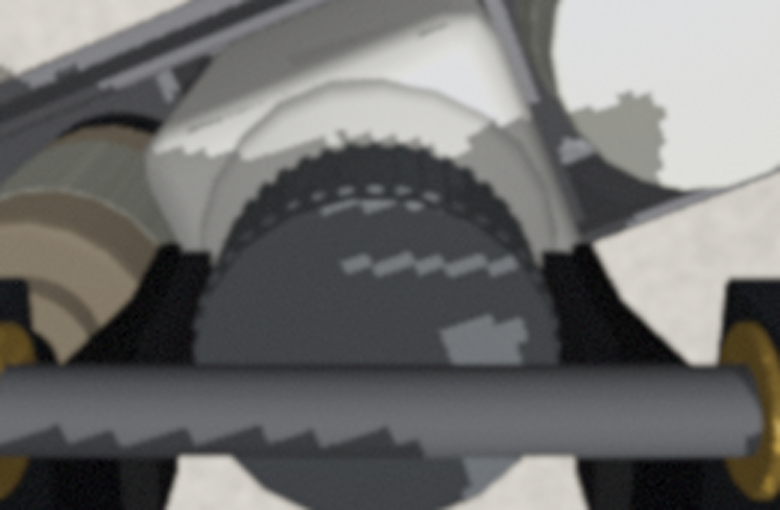

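The cap is held squarely between the pads, 56.5 mm at 50 N. I turn it counter-clockwise, rising with the thread.

>>> move_arm:
  increments: "0 0 0.1 0 0 5 160;0 0 0.2 0 0 5 160;0 0 0.2 0 0 5 160;0 0 0.2 0 0 5 160;0 0 0.2 0 0 5 160;0 0 0.2 0 0 5 160;0 0 0 0 0 0 160;0 0 0 0 0 0 160"

```text
time: 16.45
position: [0.5633, -0.1972, 0.1027]
tool_rot: [-2.034, -2.393, 0.001]
ft_force: [0.9, -0.6, 2.6]
grip_width: 0.65
grip_force: 50.0
```

```bash
cat > st.py <<'E'
from h import *
s=ctrl.get_state();T=rot(s["tool_rot"])
print(s["position"],"clos",np.degrees(np.arctan2(T[1,1],T[0,1])),T[:,2],s["ft_force"],s["torque"],s["grip_width"],s["joint_positions"],s["time"])
E
python3 st.py
```

```text
[ 0.5633 -0.1972  0.1027] clos 9.254476227542233 [-0.0014 -0.     -1.    ] [ 0.9209 -0.6393  2.6184] [-0.3527  0.0875  0.1317] 0.6504077411758998 [-0.197   0.2882  0.5812  1.7089 -0.1679  1.196   0.5887] 16.45
```

>>> move_arm:
  increments: "0 0 0.2 0 0 5 160;0 0 0.2 0 0 5 160;0 0 0.2 0 0 5 160;0 0 0.2 0 0 5 160;0 0 0.2 0 0 5 160;0 0 0.2 0 0 5 160;0 0 0 0 0 0 160;0 0 0 0 0 0 160"

```text
time: 17.12
position: [0.5634, -0.1962, 0.1036]
tool_rot: [-1.347, -2.836, -0.001]
ft_force: [1.5, 0.7, -0.1]
grip_width: 0.645
grip_force: 50.0
```

```bash
python3 st.py
```

```text
[ 0.5634 -0.1962  0.1036] clos 39.1862756220843 [-0.0016  0.0011 -1.    ] [ 1.5158  0.7312 -0.0545] [ 0.1146 -0.069   0.0781] 0.6449947473195611 [-0.1367  0.2784  0.5063  1.7059 -0.1443  1.1962  1.0904] 17.1167
```

>>> move_arm:
  increments: "0 0 0.2 0 0 5 160;0 0 0.2 0 0 5 160;0 0 0.2 0 0 5 160;0 0 0.2 0 0 5 160;0 0 0 0 0 5 160;0 0 0 0 0 2 160;0 0 0 0 0 0 160;0 0 0 0 0 0 160"

```text
time: 17.78
position: [0.5634, -0.1964, 0.1044]
tool_rot: [-0.647, -3.073, -0.001]
ft_force: [0.4, 2.2, -0.8]
grip_width: 0.644
grip_force: 50.0
```

```bash
python3 st.py; python3 - <<'E'
from h import *
s,i,P,ok=wrist("w10.png")
f=i["frame"];cv2.imwrite("pics/c10.png",cv2.resize(f[150:320,130:390],(780,510),interpolation=cv2.INTER_CUBIC)[...,::-1])
E
```

```text
[ 0.5634 -0.1964  0.1044] clos 66.20204783629795 [-0.0015  0.0009 -1.    ] [ 0.4101  2.1659 -0.7994] [ 0.1748 -0.0237  0.035 ] 0.6443896231694657 [-0.084   0.2716  0.4428  1.7031 -0.1242  1.1963  1.5458] 17.7833
tcp [ 0.5634 -0.1964  0.1044] closing deg 66.20204783629795 tilt [-0.0015  0.0009 -1.    ] j7 1.545844111555518 t 17.7833 cam [ 0.4928 -0.1649  0.3058]
```

View pics/c10.png

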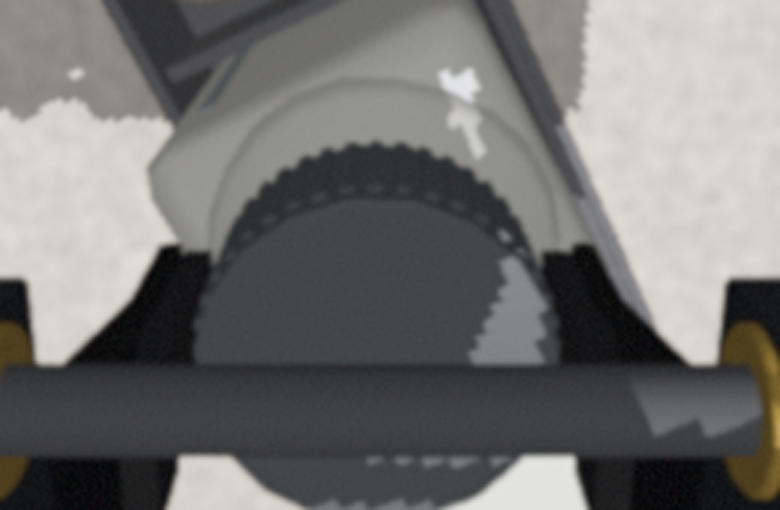

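The ribs sit the same against the fingers as before, so nothing slipped, and the bottle stays braced in the rack after an 87° turn. I lift gently as a test.

>>> move_arm:
  increments: "0 0 0.5 0 0 0 160;0 0 0.5 0 0 0 160;0 0 0.5 0 0 0 160;0 0 0.5 0 0 0 160;0 0 0.5 0 0 0 160;0 0 0.5 0 0 0 160;0 0 0 0 0 0 160;0 0 0 0 0 0 160"

```text
time: 18.5
position: [0.5641, -0.1969, 0.108]
tool_rot: [0.643, 3.075, 0.0]
ft_force: [0.5, 0.9, 0.0]
grip_width: 0.653
grip_force: 50.0
```

```bash
python3 st.py
```

```text
[ 0.5641 -0.1969  0.108 ] clos 66.37835854066881 [ 0.0002  0.0003 -1.    ] [0.5209 0.9049 0.0097] [ 0.2528 -0.0016  0.0181] 0.6525183113570755 [-0.084   0.2686  0.443   1.699  -0.1226  1.2014  1.548 ] 18.5
```

No load on the wrist, so the cap is free. I lift it about 50 mm straight up.

>>> move_arm:
  increments: "0 0 3 0 0 0 160;0 0 5 0 0 0 160;0 0 9 0 0 0 160;0 0 10 0 0 0 160;0 0 10 0 0 0 160;0 0 9 0 0 0 160;0 0 4 0 0 0 160;0 0 0 0 0 0 160"

```text
time: 19.17
position: [0.565, -0.1975, 0.1598]
tool_rot: [0.643, 3.072, 0.0]
ft_force: [0.0, -0.1, -0.0]
grip_width: 0.653
grip_force: 50.0
```

>>> move_arm:
  increments: "0 0 0 0 0 0 160;0 0 0 0 0 0 160;0 0 0 0 0 0 160;0 0 0 0 0 0 160;0 0 0 0 0 0 160;0 0 0 0 0 0 160;0 0 0 0 0 0 160;0 0 0 0 0 0 160"

```text
time: 19.83
position: [0.564, -0.197, 0.1578]
tool_rot: [-0.643, -3.075, -0.0]
ft_force: [0.4, -0.0, -0.8]
grip_width: 0.65
grip_force: 50.0
```

```bash
python3 st.py; python3 - <<'E'
from h import *
j=ctrl.get_image("scene");P=cloud(j).reshape(-1,3);ok=j["depth"].ravel()>0
for nm,c,r,z0,z1 in(("fun",(.6137,.2232),.045,.155,.21),("shoulder",(.565,-.197),.06,.105,.13),("cap+",(.565,-.197),.04,.14,.27)):
  q=sel(P,ok,c,r,z0,z1);print(nm,len(q),q.mean(0),np.percentile(q[:,2],[2,50,98]))
f=j["frame"][130:320,120:330];cv2.imwrite("pics/c11.png",cv2.resize(f,(663,600),interpolation=cv2.INTER_CUBIC)[...,::-1])
E
```

```text
[ 0.564  -0.197   0.1578] clos 66.37649347021643 [-0.  0. -1.] [ 0.4021 -0.0261 -0.8121] [ 0.0066 -0.0586 -0.0614] 0.6501254728152523 [-0.0912  0.2317  0.4488  1.6382 -0.1037  1.2954  1.5339] 19.8333
fun 150 [0.6156 0.2247 0.1671] [0.1552 0.1673 0.1786]
shoulder 259 [ 0.5806 -0.2088  0.1198] [0.1069 0.1201 0.1298]
cap+ 400 [ 0.574  -0.1998  0.2069] [0.1439 0.2199 0.2494]
```

View pics/c11.png

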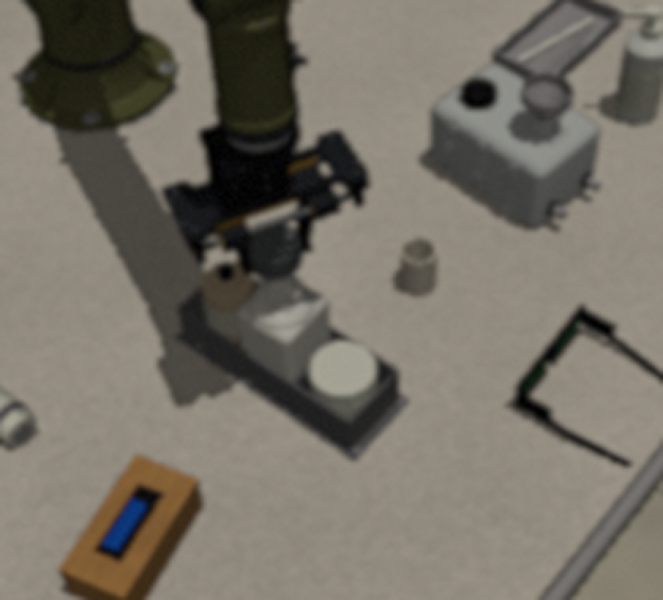

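The cap is held level above the open mouth at (278,250), about 34 mm clear. The bottle is seated in its well at (285,320) and the funnel is in the neck at (545,105). I hand in.

```bash
python3 -c "
from bench import ctrl
print(ctrl.close_job())"
```

```text
the job is handed in; nothing more can be done
None
```

The funnel is home in the tank's filler neck and released, and the unscrewed cap is held level about 34 mm above the open mouth of the bottle, which is still seated in its well; the job was handed in at about 20 s.

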